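Snap the lens retainer home with the right pusher

TASK

One of the two lens cells on the bench still has its steel retainer ring lying loose in the mouth, proud of the rim. Pick the pusher whose head fits the bore and bears on the ring (not the narrow or the wide one), press the ring straight down until it snaps in under the spring balls and sits on the lens, and keep pressing steadily with about 15 N for a good second to bed it, never with more than 35 N, which would crack the lens. Then stand that pusher upright on the rubber mat again, leaving the other pushers and the loose things on the bench where they are.

Things in the scene. Friction and masses are not known exactly. Their poses are not given: they have to be found in the camera images.
- cell: The unfinished lens cell, fixed to the bench: round aluminium flange 100 mm in diameter and 10 mm thick, on it a black tube 80 mm in outer diameter, rim 53 mm above the bench, bore 57 mm. In it the lens lies on a spring washer (20 N per mm, 1.8 mm of travel, then hard) over shims of hidden thickness: how deep the ring ends up differs by 6.5 mm. Origin: centre of the underside; z up.
- cell_rim (a point): Centre of the mouth of the unfinished cell's bore, level with the rim, 53 mm above the bench. Three spring-loaded steel balls, 10 mm in diameter, 120 degrees apart, centred 11 mm below the rim, stand into the bore (free circle between them 40 mm); they hold the ring up before, and down after, it snaps.
- retainer_mid (a point): Centre (half-way up) of the loose steel retainer ring: 14 mm tall, hole 27 mm, flat top and bottom faces 40 mm across, outside a 45 degree ridge 53 mm across at half height; 50 g. At the start it lies level on the balls, centre about 50 mm above the bench, top 4 mm above the rim. Home, its centre is 32 to 40 mm above the bench, top 6 to 14 mm below the rim.
- retainer: The same ring; origin at the centre of its underside, z up. Pressed, it resists with some 7 N rising to 11 to 19 N over the first 5 mm; then its ridge slips past the balls and by 9 mm of travel the push has fallen to nothing, and the balls urge it down. After 11 to 17 mm of travel in all it meets the sprung lens and the push rises again.
- cell_done: A cell like the other, fixed, with its ring already snapped home, its top 9 mm below the rim: finished, needs nothing. Which of the two places holds which cell varies. Origin: centre of the underside.
- mat: Dark rubber mat, fixed on the bench, 260 mm (x) by 100 mm (y), 3 mm thick; three pushers stand upright on it in a row along its x axis, about 80 mm apart, in any order, alike but for the diameter of the head. Origin: centre of the underside; z up.
- pusher_grip (a point): The right pusher, the middle one in size: head 34 mm in diameter, enters the bore and bears on the ring; about 160 g. White plastic disc head 24 mm high, on it a square bare-aluminium handle 24 x 24 x 72 mm; overall 96 mm tall, standing on its head. The point is on its axis at the height to grip, 66 mm above its flat pressing underside, 30 mm below its top; z up, x and y square to the handle's flats.
- pusher: The same right pusher (34 mm head); origin at the centre of its flat pressing underside, z up along the handle.
- pusher_narrow: Wrong pusher: head 24 mm in diameter, would drop through the ring onto the lens. White plastic disc head 24 mm high, on it a square bare-aluminium handle 24 x 24 x 72 mm; overall 96 mm tall, standing on its head. Origin: centre of its underside; z up.
- pusher_wide: Wrong pusher: head 58 mm in diameter, stopped by the rim of the cell. White plastic disc head 24 mm high, on it a square bare-aluminium handle 24 x 24 x 72 mm; overall 96 mm tall, standing on its head. Origin: centre of its underside; z up.
- loupe: Black eye loupe standing on the bench, 42 mm in diameter, 36 mm tall; bystander. Origin: centre of the underside.
- jar: Small amber glass jar with a black lid, 40 mm in diameter, 52 mm tall; bystander. Origin: centre of the underside.
- driver: Small screwdriver lying on the bench, 140 mm long; bystander. Origin under its middle.
- lens_cap: Black round lens cap lying on the bench, 58 mm in diameter, 12 mm tall; bystander. Origin: centre of the underside.

How it is judged:
By the outcome, as a careful person would: the job done as asked, in the order asked, and still so for the second after the job is handed in, with the robot touching nothing.
It also fails if it takes over 72 s, if anything falls off the work surface, if the arm or the gripper's body presses on something with over 40 N, if the wrist force passes 120 N, or if a joint passes its speed limit or range.

ROBOT

A 6-joint arm with a two-finger parallel gripper is mounted at the origin on the work surface. World frame = base frame: x ahead of the robot, y to its left, z up, the work surface at z = 0. Lengths are in mm, angles in rad, forces in N, time in s.
With the tool pointing down it reaches from about 325 to 925 mm from the base axis. Payload 3.1 kg.
Tool frame: the origin (TCP) lies on the centre line of the jaws, within the pads' length; the fingertips stand 17 mm ahead of it and the grasp point (between the pads) lies 2 mm behind it; z points along the fingers, y is the direction in which the jaws open and shut (so a half turn about z gives the same grasp; the last joint's range is limited). The gripper opens to 85 mm and grips with 20 to 120 N. Pads are 22 mm wide; open, the fingers measure 114 mm over their backs; the gripper's body (76 mm by 85 mm) begins 54 mm behind the grasp point. The pads swing forward as they close: fully open they stand 13 mm farther back than shut.
Start: joints at [-1.335, 0.217, 1.613, -0, 1.311, -0.112], TCP at [213.04, -587.583, 248.3] pointing down, gripper open.
Joint ranges: [-2.75, 2.75], [-0.78, 2.1], [0.31, 2.55], [-1.13, 4.27], [0.13, 2.63], [-2.58, 2.58]. Speed limits (rad/s): [2.79, 2.79, 3.14, 3.14, 3.14, 3.14].

INTERFACE

Orientations are given as a rotation vector (axis times angle).
In Python, from rig import ctrl gives the robot as it stands. The module is installed in compiled form; this text tells all that it offers.
- The arm moves only by the shell command python3 -m crank 'ROWS' [FORCE]. ROWS is JSON, a list of rows, each an object with "travel": the shift along the tool's x, y, z in mm, a list of three; "angular": the turn, a rotation vector about the tool's x, y, z in degrees, a list of three; "grip": the finger opening in mm, from 0 to 85.4. In form: [{"travel": [dx, dy, dz], "angular": [wx, wy, wz], "grip": grip}, ...]. A call has 1 to 12 rows; each row is the pose to reach, as a shift and turn from the pose commanded when the call began, along the tool's axes at that moment; what a row does not reach only later rows make up. A row lasts 1/10 s, in which the tool goes at most 50 mm and 8.59 degrees, less where a joint would pass 70% of its speed; a pose out of reach is approached as far as the arm can. A call with a gripper value outside its range is refused whole. The fingers move at their own pace and stop on an object; FORCE is the grip in N (left out, the last holds). Time passes only in rows, so rows that repeat a pose let the fingers close. It gives the time, the measured TCP pose, the force and the opening at its end, in the units of the state.
- ctrl.state(): the state, without advancing time (a new reading comes with each control period).
- ctrl.capture(name): name is "side" or "top" or "wrist"; returns the picture (400x640x3 uint8, red, green, blue); there is no depth.
- ctrl.camera_model(name): a dict with "fx", "fy", "cx", "cy" (pixels), "extrinsics" (4x4, takes a point from world to camera coordinates); the wrist camera has in their place "mount" (4x4, takes a point from camera to tool coordinates, whose origin is the TCP and whose axes are the flange's). Camera axes: x right, y up, looking along -z (the intrinsics and any distortion apply to the point x, -y, -z); pixel columns grow to the right and rows downward; lengths in mm; the calibration is good to about 2 mm. A picture is of the moment at which its call begins: read the wrist's pose just before it. camera_model takes no time and is no camera call.
- ctrl.hand_in(): hands the job in, once; it reports no verdict.
Trained networks look in the newest picture that a camera, given by its name, has taken for a name from the list of things; names that differ only in an ending like _2 or _b are one class to them, and where a whole thing is asked for, a point or a joint stands for the part that bears it (a point fixed in the world has none). Each returns a list of dicts, best first, with "score" (0 to 1); they miss things now and then, are a little off and sometimes report something else, mostly with a low value. They report only what shows in the picture. A call takes as long as a camera call.
- ctrl.outline_of(target, camera): "pixels" (400x640 bool, what is visible of it).
- ctrl.pinpoint(target, camera): "centre" ([x, y, z] in mm, in world coordinates, good to about 4 mm: a listed point, or the origin of a listed thing).
The state is a dict: "time": time; "q": joint angles; "qvel": joint speeds; "tau": joint torques, N m; "position": TCP position; "eef_rot": TCP orientation; "contact_force": force on the tool from outside, world axes, zero at the start; "torque": the same for the moment, N m; "gripper_width": opening from 0.0 (shut) to 1.0 (fully open).
Only numpy, scipy, OpenCV 4.12 (cv2) and the standard library are available. Lean on these libraries where they do the work, as an engineer would, in place of code of your own. Each camera call takes 0.05 s, during which the arm holds its last target.

## Working session

There is one attempt and no reset: what is moved stays moved. The work goes in short steps, Python scripts to look and compute and a shell command to move; the robot and the scene stay as the last step left them, time stands still between calls to the robot, and variables do not carry over. Pictures are saved under pics/ and viewed, and the job is handed in when it is done.

```bash
mkdir -p pics; python3 - <<'E'
from rig import ctrl
import cv2
s=ctrl.state();print(s)
for c in ("top","side"):
    im=ctrl.capture(c);cv2.imwrite(f"pics/{c}0.png",im[:,:,::-1])
    for t in ("cell","cell_rim","retainer_mid","cell_done","mat","pusher","pusher_grip","pusher_narrow","pusher_wide"):
        print(c,t,[(round(d["score"],2),[round(float(v),1) for v in d["centre"]]) for d in ctrl.pinpoint(t,c)[:3]])
print(ctrl.state()["time"])
E
```

```text
{'time': 0.0, 'q': array([-1.33516721e+00,  2.17753982e-01,  1.61495010e+00, -5.38413212e-06,
        1.31129184e+00, -1.12205136e-01]), 'qvel': array([-0.00119917,  0.00044085,  0.00011246,  0.00012122, -0.0013744 ,
        0.00109791]), 'tau': array([ 2.24010095e-03, -3.96841478e+01, -3.03852439e+01, -1.06206440e-05,
        9.88025655e-03, -1.74131191e-05]), 'position': array([ 212.8718914 , -586.79993411,  246.95999532]), 'eef_rot': array([-3.09183758e+00, -5.43213663e-01,  2.40789464e-04]), 'contact_force': array([ 0.11409941,  0.82022006, -0.96749591]), 'torque': array([-0.01249661, -0.01766679,  0.02004466]), 'gripper_width': 0.997403553776554}
top cell [(0.77, [516.5, -270.9, -2.9])]
top cell_rim [(0.75, [516.5, -269.4, 53.8]), (0.32, [672.9, -211.8, -0.4])]
top retainer_mid [(0.68, [516.2, -274.7, 51.1])]
top cell_done [(0.68, [550.4, 276.1, 0.8]), (0.59, [635.5, 23.4, 2.8])]
top mat [(0.7, [556.4, 276.8, 0.5])]
top pusher [(0.81, [483.1, 254.8, 6.2]), (0.39, [555.5, 279.3, -0.1])]
top pusher_grip []
top pusher_narrow [(0.53, [558.9, 281.3, 3.9]), (0.48, [556.0, 278.7, -0.2])]
top pusher_wide [(0.74, [638.9, 291.2, 4.3])]
side cell [(0.88, [518.7, -266.7, -6.1]), (0.61, [742.8, 134.6, 1.2])]
side cell_rim [(0.94, [516.1, -272.7, 51.9])]
side retainer_mid [(0.98, [515.4, -269.1, 54.1])]
side cell_done [(0.71, [635.9, 21.4, 2.1]), (0.23, [559.9, 276.8, -0.2])]
side mat [(0.6, [518.7, -270.7, -5.7]), (0.59, [555.0, 273.8, -0.9])]
side pusher [(0.71, [482.4, 252.7, 1.3])]
side pusher_grip [(0.8, [482.2, 256.7, 68.2])]
side pusher_narrow []
side pusher_wide [(0.71, [641.6, 289.2, 2.7])]
1.0
```

View pics/top0.png

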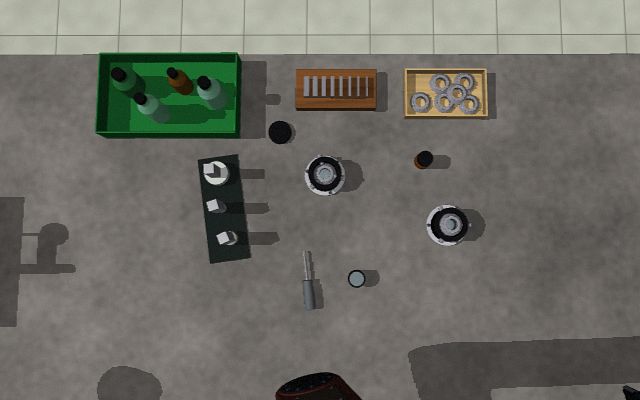

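View pics/side0.png

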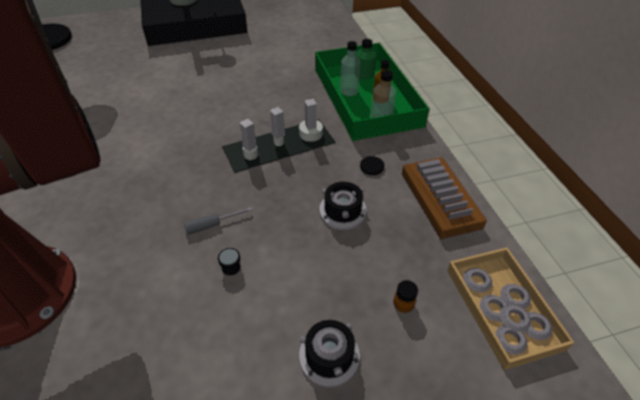

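The top view shows the mat at left with the wide pusher at (215,172), the narrow one at (215,205) and the 34 mm one at (226,238). The unfinished cell is at (450,225) with its ring proud, and the finished cell is at (325,175). Next I'll set up helpers and go look with the wrist camera.

```bash
cat > h.py <<'E'
import numpy as np, cv2
from scipy.spatial.transform import Rotation as Ro
from rig import ctrl
def pose():
    s=ctrl.state(); T=np.eye(4); T[:3,:3]=Ro.from_rotvec(s["eef_rot"]).as_matrix(); T[:3,3]=s["position"]; return s,T
def cam(name,T=None):
    m=ctrl.camera_model(name)
    if name=="wrist":
        E=np.linalg.inv(T@np.array(m["mount"]))
    else: E=np.array(m["extrinsics"])
    return m,E
def proj(name,P,T=None):
    m,E=cam(name,T); P=np.atleast_2d(P); c=(E[:3,:3]@P.T).T+E[:3,3]
    return np.c_[m["fx"]*c[:,0]/-c[:,2]+m["cx"], m["fy"]*-c[:,1]/-c[:,2]+m["cy"]]
def ray(name,uv,z,T=None):
    m,E=cam(name,T); Ei=np.linalg.inv(E)
    d=Ei[:3,:3]@np.array([(uv[0]-m["cx"])/m["fx"],-(uv[1]-m["cy"])/m["fy"],-1]); o=Ei[:3,3]
    return o+d*(z-o[2])/d[2]
def delta(target,yaw_deg=None,frm=None):
    "travel+angular(z) to go from pose to target pos with tool-y along world yaw (mod 180), tool down"
    s,T=pose(); R=T[:3,:3]; p=s["position"] if frm is None else np.array(frm)
    tr=R.T@(np.array(target)-p); out=[tr.round(1).tolist()]
    if yaw_deg is not None:
        a=[]
        for k in (0,180):
            y=np.radians(yaw_deg+k); Y=np.array([np.cos(y),np.sin(y),0]);Z=np.array([0,0,-1.]);X=np.cross(Y,Z)
            a.append(np.degrees(Ro.from_matrix(R.T@np.c_[X,Y,Z]).as_rotvec()).round(2).tolist())
        out.append(a)
    return out
E
python3 - <<'E'
from h import *
s,T=pose();print(T.round(3));print(ctrl.camera_model("wrist"));print({k:v for k,v in ctrl.camera_model("top").items() if k!="extrinsics"})
print(delta((482,254,300),12.8),delta((480,-100,300)))
print(proj("top",[[482.5,254,96],[557,280,96],[640,290,96],[516,-271,53]]))
E
python3 -c "
import cv2
a=cv2.imread('pics/top0.png')[140:280,180:270];cv2.imwrite('pics/topc.png',cv2.resize(a,None,fx=4,fy=4,interpolation=2))"
```

```text
[[ 9.40000e-01  3.41000e-01 -0.00000e+00  2.13031e+02]
 [ 3.41000e-01 -9.40000e-01  0.00000e+00 -5.87593e+02]
 [-0.00000e+00 -0.00000e+00 -1.00000e+00  2.48300e+02]
 [ 0.00000e+00  0.00000e+00  0.00000e+00  1.00000e+00]]
{'fx': 302.5242202309799, 'fy': 302.5242202309799, 'cx': 318.3007458823198, 'cy': 198.68095101571882, 'mount': array([[-2.78268573e-04,  9.65934971e-01,  2.58784763e-01,
         6.45622363e+01],
       [ 9.99999805e-01,  4.13387473e-04, -4.67712617e-04,
         1.12020214e+00],
       [-5.58758352e-04,  2.58784583e-01, -9.65934898e-01,
        -1.25885119e+02],
       [ 0.00000000e+00,  0.00000000e+00,  0.00000000e+00,
         1.00000000e+00]])}
{'fx': 487.12718829170853, 'fy': 487.12718829170853, 'cx': 321.2295416547617, 'cy': 193.45756905742311}
[[539.7, -699.5, -51.7], [[-0.0, 0.0, -82.87], [0.0, 0.0, 97.13]]] [[417.2, -367.4, -51.7]]
[[223.46581214 237.06532728]
 [212.9366623  204.23634364]
 [209.58973017 168.21943663]
 [451.03355786 224.09522997]]
```

View pics/topc.png

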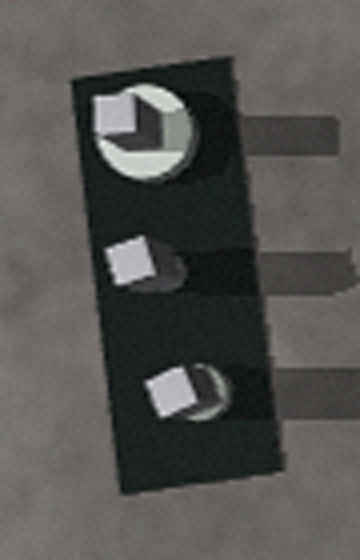

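```bash
R='{"travel":[417,-367,0],"angular":[0,0,0],"grip":50}'; python3 -m crank '[{"travel":[417,-367,0],"angular":[0,0,0],"grip":50},{"travel":[417,-367,0],"angular":[0,0,0],"grip":50},{"travel":[417,-367,0],"angular":[0,0,0],"grip":50},{"travel":[417,-367,0],"angular":[0,0,0],"grip":50},{"travel":[417,-367,0],"angular":[0,0,0],"grip":50},{"travel":[417,-367,0],"angular":[0,0,0],"grip":50},{"travel":[417,-367,0],"angular":[0,0,0],"grip":50},{"travel":[417,-367,0],"angular":[0,0,0],"grip":50},{"travel":[417,-367,0],"angular":[0,0,0],"grip":50},{"travel":[417,-367,0],"angular":[0,0,0],"grip":50},{"travel":[417,-367,0],"angular":[0,0,0],"grip":50},{"travel":[417,-367,0],"angular":[0,0,0],"grip":50}]'
python3 - <<'E'
from h import *
print(delta((482,254,200),-69.3)); print(ctrl.state()["gripper_width"],ctrl.state()["q"])
E
```

```text
time: 2.2
position: [481.8, -95.9, 248.7]
eef_rot: [-3.091, -0.553, -0.003]
contact_force: [-0.2, -0.1, -0.0]
gripper_width: 0.584
[[121.5, -328.0, 49.4], [[-0.07, -0.13, -0.4], [-0.2, 0.1, 179.6]]]
0.584074337358777 [-0.34075945 -0.07464333  1.92216564  0.00241549  1.29307581  0.87511287]
```

```bash
python3 -m crank '[{"travel":[121,-332,48],"angular":[0,0,0],"grip":50},{"travel":[121,-332,48],"angular":[0,0,0],"grip":50},{"travel":[121,-332,48],"angular":[0,0,0],"grip":50},{"travel":[121,-332,48],"angular":[0,0,0],"grip":50},{"travel":[121,-332,48],"angular":[0,0,0],"grip":50},{"travel":[121,-332,48],"angular":[0,0,0],"grip":50},{"travel":[121,-332,48],"angular":[0,0,0],"grip":50},{"travel":[121,-332,48],"angular":[0,0,0],"grip":50},{"travel":[121,-332,48],"angular":[0,0,0],"grip":50},{"travel":[121,-332,48],"angular":[0,0,0],"grip":50},{"travel":[121,-332,48],"angular":[0,0,0],"grip":50}]'
cat > look.py <<'E'
import sys
from h import *
def look(name,*ts):
    s,T=pose(); im=ctrl.capture("wrist"); cv2.imwrite(f"pics/{name}.png",im[:,:,::-1]); np.save(f"pics/{name}.npy",T)
    print(s["time"],s["position"].round(1),s["eef_rot"].round(3),s["contact_force"].round(1))
    for t in ts: print(t,[(round(d["score"],2),np.round(d["centre"],1).tolist()) for d in ctrl.pinpoint(t,"wrist")[:2]])
if __name__=="__main__": look(*sys.argv[1:])
E
python3 look.py w1 pusher pusher_grip pusher_narrow
```

```text
time: 3.3
position: [481.1, 251.2, 200.6]
eef_rot: [3.094, 0.54, 0.0]
contact_force: [0.5, -0.2, 0.6]
gripper_width: 0.583
3.3 [481.1 251.2 200.6] [3.094 0.54  0.   ] [ 0.5 -0.2  0.6]
pusher [(0.63, [481.4, 261.3, 2.9])]
pusher_grip [(0.96, [478.5, 255.7, 71.6])]
pusher_narrow [(0.92, [552.1, 278.2, 1.2])]
```

View pics/w1.png

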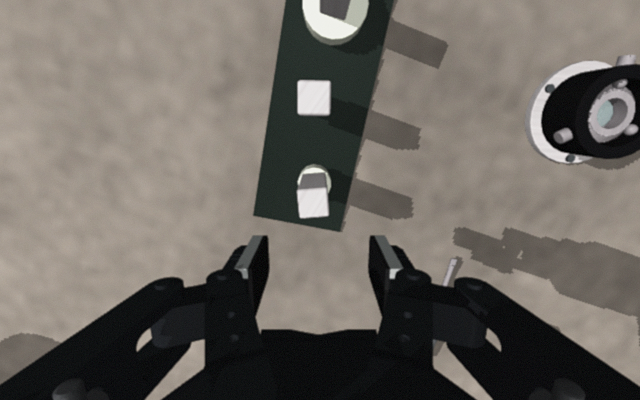

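```bash
cat > top.py <<'E'
import sys
from h import *
n=sys.argv[1]; u0,v0=float(sys.argv[2]),float(sys.argv[3]); thr=int(sys.argv[4]) if len(sys.argv)>4 else 200
im=cv2.imread(f"pics/{n}.png"); T=np.load(f"pics/{n}.npy")
x0,y0=int(u0)-40,int(v0)-40
c=im[y0:y0+80,x0:x0+80]; cv2.imwrite(f"pics/{n}_c.png",cv2.resize(c,None,fx=7,fy=7,interpolation=cv2.INTER_NEAREST))
m=(c.min(2)>thr).astype(np.uint8); k,l,st,ce=cv2.connectedComponentsWithStats(m,connectivity=4); b=l[40,40]
pts=np.argwhere(l==b)[:,::-1].astype(np.float32)
r=cv2.minAreaRect(pts); print("area",len(pts),"rect",r)
co=cv2.boxPoints(r)+[x0,y0]; W=np.array([ray("wrist",p,99,T) for p in co]); print(W.round(1)); e=np.diff(W,axis=0); print(np.linalg.norm(e,axis=1).round(1), np.degrees(np.arctan2(e[:,1],e[:,0])).round(1)%90); print("centroid",ray("wrist",pts.mean(0)+[x0,y0],99,T).round(1), W.mean(0).round(1))
E
python3 top.py w1 313 203 205
```

```text
area 727 rect ((39.192630767822266, 39.61885452270508), (26.2553653717041, 27.794471740722656), 84.80557250976562)
[[485.3 268.8  99. ]
 [494.4 249.3  99. ]
 [475.2 240.3  99. ]
 [465.8 260.2  99. ]]
[21.5 21.3 22. ] [25.1 25.2 25.2]
centroid [480.3 254.7  99. ] [480.2 254.6  99. ]
```

```bash
sleep 3
```

```text
(no output)
```

View pics/w1_c.png

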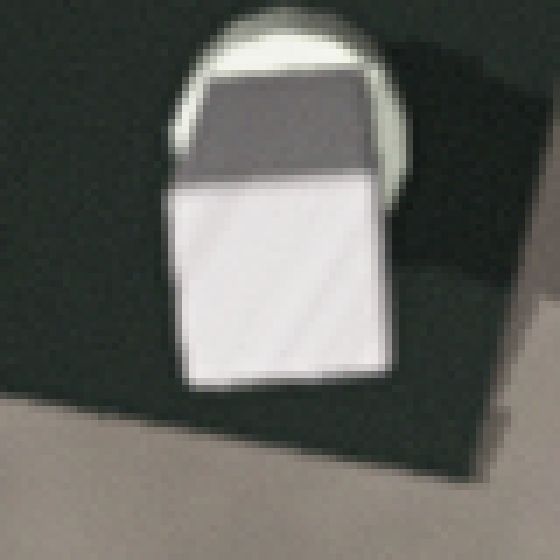

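```bash
python3 look.py w2 pusher_grip; python3 top.py w2 313 203 205; python3 - <<'E'
from h import *
print(delta((480.5,255,120),24.8+90),delta((480.5,255,67)));print(ctrl.state()["q"])
E
```

```text
3.5 [481.  251.8 200.6] [3.095e+00 5.410e-01 1.000e-03] [ 1.  -0.  -0.2]
pusher_grip [(0.68, [480.3, 254.3, 70.1])]
area 731 rect ((39.94137954711914, 39.79655456542969), (26.49151039123535, 27.986330032348633), 85.2363510131836)
[[485.5 268.9  99. ]
 [494.5 249.2  99. ]
 [475.  240.2  99. ]
 [465.7 260.3  99. ]]
[21.6 21.5 22.1] [24.7 24.8 24.8]
centroid [480.4 254.6  99. ] [480.2 254.6  99. ]
[[0.6, -2.7, 80.5], [[-0.03, -0.0, 175.06], [0.0, -0.02, -4.94]]] [[0.5, -2.7, 133.5]]
[ 3.53862596e-01  8.96318832e-02  1.85143624e+00 -4.34265085e-05
  1.20015420e+00  1.57805245e+00]
```

```bash
python3 -m crank '[{"travel":[0.5,-2.5,30],"angular":[0,0,-4.9],"grip":50},{"travel":[0.5,-2.5,60],"angular":[0,0,-4.9],"grip":50},{"travel":[0.5,-2.5,60],"angular":[0,0,-4.9],"grip":50},{"travel":[0.5,-2.5,80],"angular":[0,0,-4.9],"grip":50},{"travel":[0.5,-2.5,80],"angular":[0,0,-4.9],"grip":50}]'
python3 look.py w3; python3 - <<'E'
from h import *
print(delta((480.4,254.8,67),24.8+90))
E
```

```text
time: 4.1
position: [479.0, 254.8, 119.2]
eef_rot: [3.068, 0.675, -0.006]
contact_force: [-0.5, -0.2, 1.2]
gripper_width: 0.585
4.1 [479.  254.8 119.2] [ 3.068  0.675 -0.006] [-0.5 -0.2  1.2]
[[0.5, 0.6, 53.3], [[-0.16, -0.01, -179.99], [-0.01, 0.1, 0.01]]]
```

View pics/w3.png

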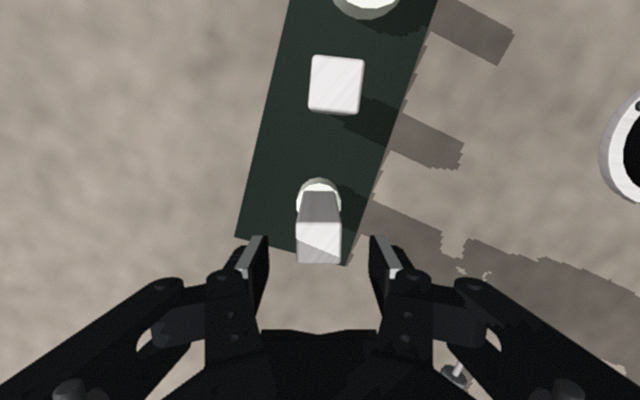

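The handle sits square and centred between the fingers (top face 296–342 px, jaws centred at about 319). Next I descend and grip.

```bash
python3 top.py w3 319 247 200 | tail -1;  python3 -m crank '[{"travel":[0.5,0,20],"angular":[0,0,0],"grip":50},{"travel":[0.5,0,40],"angular":[0,0,0],"grip":50},{"travel":[0.5,0,53],"angular":[0,0,0],"grip":50},{"travel":[0.5,0,53],"angular":[0,0,0],"grip":50},{"travel":[0.5,0,53],"angular":[0,0,0],"grip":50}]'; python3 look.py w4
```

```text
centroid [484.7 255.3  99. ] [482.2 255.5  99. ]
time: 4.65
position: [481.2, 255.9, 68.1]
eef_rot: [-3.068, -0.675, -0.001]
contact_force: [-0.1, 0.3, -0.3]
gripper_width: 0.587
4.65 [481.2 255.9  68.1] [-3.068e+00 -6.750e-01 -1.000e-03] [-0.1  0.3 -0.3]
```

View pics/w4.png

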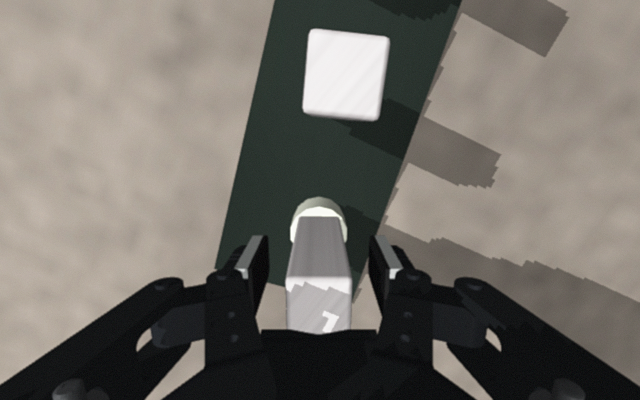

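```bash
python3 - <<'E'
from h import *
T=np.load("pics/w4.npy")
for uv in [(318,277),(348,277),(287,277)]:
    print((np.linalg.inv(T)@np.r_[ray("wrist",uv,99,T),1]).round(1))
E
python3 -m crank '[{"travel":[0,0,0.5],"angular":[0,0,0],"grip":30},{"travel":[0,0,0.5],"angular":[0,0,0],"grip":20},{"travel":[0,0,0.5],"angular":[0,0,0],"grip":20},{"travel":[0,0,0.5],"angular":[0,0,0],"grip":20},{"travel":[0,0,0.5],"angular":[0,0,0],"grip":20},{"travel":[0,0,0.5],"angular":[0,0,0],"grip":20}]' 90; python3 look.py w5
```

```text
[ 10.7   1.  -30.8   1. ]
[ 10.7  11.5 -30.8   1. ]
[ 10.7  -9.8 -30.8   1. ]
time: 5.3
position: [481.8, 256.1, 68.1]
eef_rot: [-3.068, -0.675, -0.004]
contact_force: [-0.3, -0.7, 5.9]
gripper_width: 0.273
5.3 [481.8 256.1  68.1] [-3.068 -0.675 -0.004] [-0.3 -0.7  5.9]
```

View pics/w5.png

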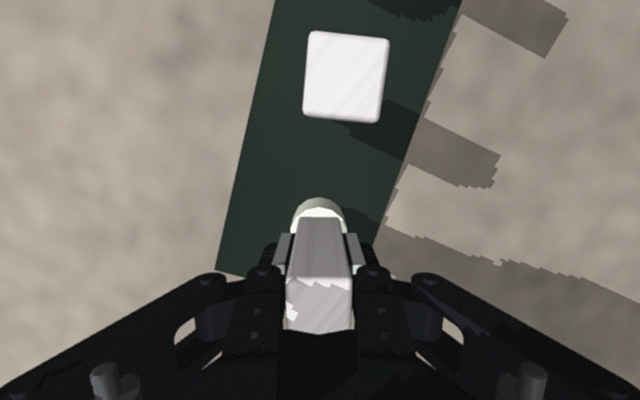

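```bash
python3 -m crank '[{"travel":[0,0,-10],"angular":[0,0,0],"grip":20},{"travel":[0,0,-40],"angular":[0,0,0],"grip":20},{"travel":[0,0,-80],"angular":[0,0,0],"grip":20},{"travel":[0,0,-120],"angular":[0,0,0],"grip":20},{"travel":[0,0,-130],"angular":[0,0,0],"grip":20},{"travel":[0,0,-130],"angular":[0,0,0],"grip":20}]'; python3 look.py w6;python3 - <<'E'
from h import *
print(delta((434,-309,200)),ctrl.state()["gripper_width"])
E
```

```text
time: 5.95
position: [481.7, 256.1, 198.9]
eef_rot: [-3.068, -0.675, -0.006]
contact_force: [0.4, -0.3, -2.5]
gripper_width: 0.265
5.95 [481.7 256.1 198.9] [-3.068 -0.675 -0.006] [ 0.4 -0.3 -2.5]
[[-279.0, 492.9, -3.5]] 0.2647993416651704
```

View pics/w6.png

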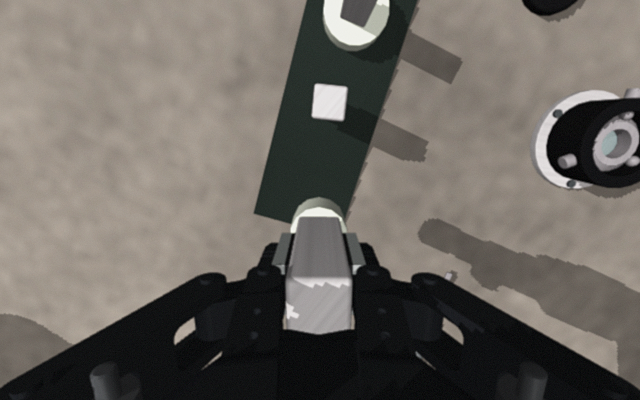

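The pusher is held and off the mat, and the other two are undisturbed. Next I carry it to the cell.

```bash
python3 -m crank '[{"travel":[-20,35,0],"angular":[0,0,0],"grip":20},{"travel":[-279,493,0],"angular":[0,0,0],"grip":20},{"travel":[-279,493,0],"angular":[0,0,0],"grip":20},{"travel":[-279,493,0],"angular":[0,0,0],"grip":20},{"travel":[-279,493,0],"angular":[0,0,0],"grip":20},{"travel":[-279,493,0],"angular":[0,0,0],"grip":20},{"travel":[-279,493,0],"angular":[0,0,0],"grip":20},{"travel":[-279,493,0],"angular":[0,0,0],"grip":20},{"travel":[-279,493,0],"angular":[0,0,0],"grip":20},{"travel":[-279,493,0],"angular":[0,0,0],"grip":20},{"travel":[-279,493,0],"angular":[0,0,0],"grip":20},{"travel":[-279,493,0],"angular":[0,0,0],"grip":20}]'; python3 -m crank '[{"travel":[0,0,0],"angular":[0,0,0],"grip":20},{"travel":[0,0,0],"angular":[0,0,0],"grip":20},{"travel":[0,0,0],"angular":[0,0,0],"grip":20}]'; python3 look.py w7 cell_rim retainer_mid
```

```text
time: 7.2
position: [432.0, -311.3, 193.4]
eef_rot: [-3.066, -0.67, 0.006]
contact_force: [-0.3, 0.9, -1.1]
gripper_width: 0.27
time: 7.5
position: [433.4, -306.9, 194.5]
eef_rot: [-3.064, -0.676, 0.004]
contact_force: [-0.3, 0.0, -1.9]
gripper_width: 0.273
7.5 [ 433.4 -306.9  194.5] [-3.064 -0.676  0.004] [-0.3  0.  -1.9]
cell_rim [(0.6, [515.1, -269.3, 54.7])]
retainer_mid [(0.96, [518.8, -270.9, 47.7])]
```

View pics/w7.png

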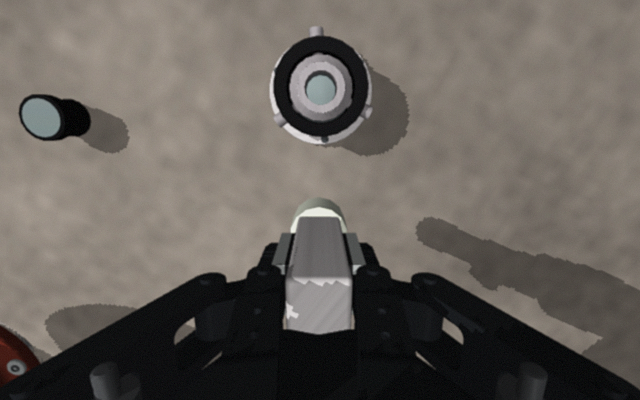

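```bash
python3 - <<'E'
from h import *
im=cv2.imread("pics/w7.png");T=np.load("pics/w7.npy")
g=im.max(2)
# tube: dark pixels (<60) near
m=((g<60)).astype(np.uint8); m[:30]=0;m[145:]=0;m[:,:270]=0;m[:,378:]=0
k,l,st,ce=cv2.connectedComponentsWithStats(m); b=1+np.argmax(st[1:,4]); mm=(l==b).astype(np.uint8)
cs,_=cv2.findContours(mm,cv2.RETR_CCOMP,cv2.CHAIN_APPROX_NONE)
for c in sorted(cs,key=cv2.contourArea,reverse=True)[:2]:
    e=cv2.fitEllipse(c); print(e, cv2.contourArea(c))
th=np.linspace(0,2*np.pi,60)
o=im.copy()
def circ(c,r,z,col):
    P=np.c_[c[0]+r*np.cos(th),c[1]+r*np.sin(th),0*th+z]; p=proj("wrist",P,T)
    for q in p: 
        cv2.circle(big,tuple(((q-[240,0])*5).astype(int)),1,col,-1)
big=cv2.resize(im[0:120+40,240:400],None,fx=5,fy=5,interpolation=cv2.INTER_NEAREST)[:,:800][:600+200]
C=(516.5,-270.5)
circ(C,40,53,(0,0,255));circ(C,28.5,53,(0,255,0));circ(C,20,57,(255,0,0));circ(C,13.5,57,(0,255,255)); circ(C,50,10,(255,0,255))
cv2.imwrite("pics/w7o.png",big[130:730])
tool=np.linalg.inv(T)
for z,uv in ((-31,(318,277)),(41,(318,217)),(-31,(352,277)),(-31,(286,277)),(41,(300,217)),(41,(339,217)),(41,(318,197)),(41,(291,222)),(41,(346,222))):
    w=ray("wrist",uv,T[2,3]-z,T); print(z,uv,(tool@np.r_[w,1])[:3].round(1))
E
```

```text
((320.53997802734375, 85.99974822998047), (92.96502685546875, 99.78330993652344), 179.39122009277344) 7263.5
((320.2027282714844, 87.43109893798828), (64.71975708007812, 68.66698455810547), 179.26519775390625) 3481.5
-31 (318, 277) [ 10.8   1.  -31. ]
41 (318, 217) [ 8.7  1.  41. ]
-31 (352, 277) [ 10.8  12.8 -31.1]
-31 (286, 277) [ 10.7 -10.2 -31. ]
41 (300, 217) [ 8.7 -9.5 41. ]
41 (339, 217) [ 8.8 13.1 40.9]
41 (318, 197) [20.7  1.  41. ]
41 (291, 222) [  5.7 -14.8  41.1]
41 (346, 222) [ 5.7 17.3 40.9]
```

View pics/w7o.png

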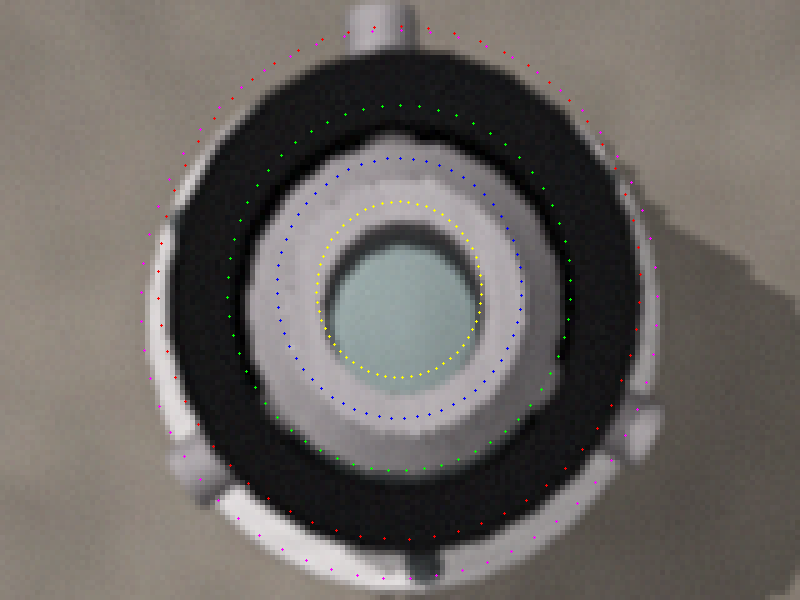

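```bash
python3 - <<'E'
from h import *
print(delta((516.2,-270.2,140),114.8),pose()[0]["position"])
E
```

```text
[[89.9, 0.8, 56.1], [[-0.03, -0.12, -179.87], [-0.08, 0.02, 0.13]]] [ 434.39559442 -307.39097628  196.1278119 ]
```

```bash
python3 -m crank '[{"travel":[40,0.4,0],"angular":[0,0,0],"grip":20},{"travel":[70,0.6,20],"angular":[0,0,0],"grip":20},{"travel":[90,0.8,50],"angular":[0,0,0],"grip":20},{"travel":[90,0.8,58],"angular":[0,0,0],"grip":20},{"travel":[90,0.8,58],"angular":[0,0,0],"grip":20},{"travel":[90,0.8,58],"angular":[0,0,0],"grip":20},{"travel":[90,0.8,58],"angular":[0,0,0],"grip":20}]'; python3 - <<'E'
from h import *
s,T=pose(); np.save("pics/s8.npy",T)
for c in ("side","top"):
    im=ctrl.capture(c); cv2.imwrite(f"pics/{c}8.png",im[:,:,::-1])
    for t in ("pusher","pusher_grip","retainer_mid"): print(c,t,[(round(d["score"],2),np.round(d["centre"],1).tolist()) for d in ctrl.pinpoint(t,c)[:2]])
    p=proj(c,[[516.2,-270.4,53]])[0]; print(p); x,y=int(p[0])-60,int(p[1])-60; x=min(x,520);y=max(0,min(y,280))
    cv2.imwrite(f"pics/{c}8c.png",cv2.resize(im[y:y+120,x:x+120,::-1],None,fx=5,fy=5,interpolation=2))
s,T=pose();print(s["position"],s["eef_rot"],s["contact_force"],s["time"],delta((516.2,-270.2,140),114.8))
E
```

```text
time: 8.35
position: [516.8, -272.7, 140.5]
eef_rot: [3.066, 0.674, 0.003]
contact_force: [-0.7, -0.5, -1.8]
gripper_width: 0.271
side pusher [(0.88, [516.1, -275.4, 77.0])]
side pusher_grip [(0.83, [515.9, -274.7, 140.7])]
side retainer_mid [(0.58, [516.6, -268.6, 52.9])]
[330.39418087 342.2817038 ]
top pusher [(0.58, [513.9, -273.6, 77.0])]
top pusher_grip [(0.57, [517.9, -271.7, 141.4])]
top retainer_mid [(0.64, [513.9, -272.0, 51.3])]
[450.77469565 224.00849118]
[ 516.43578453 -272.10809821  139.08913546] [3.06797390e+00 6.74669284e-01 4.84121070e-04] [-0.13239432  0.80097872 -1.18551551] 8.75 [[0.6, -1.8, -0.9], [[0.02, 0.03, -180.0], [0.02, -0.01, 0.0]]]
```

View pics/side8c.png

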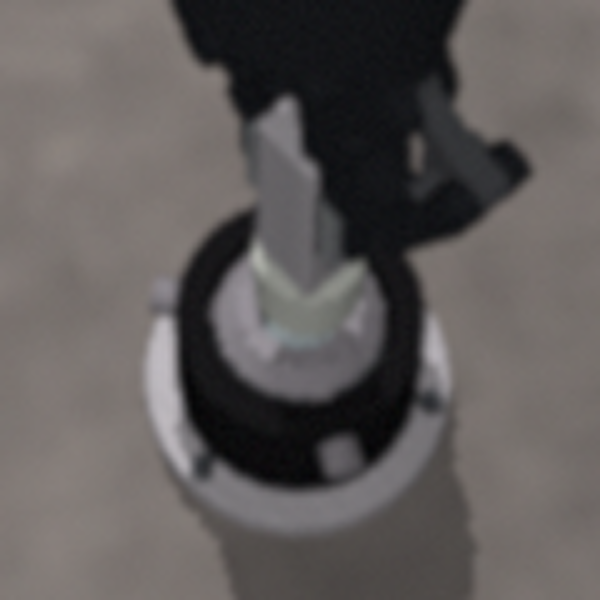

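View pics/top8c.png

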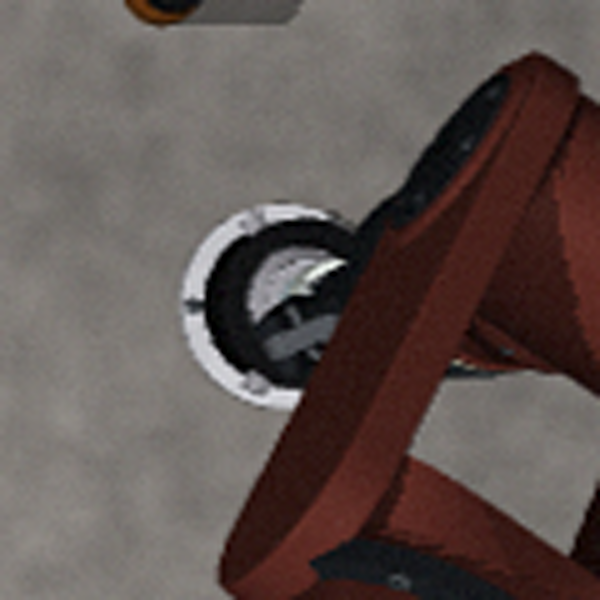

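```bash
cat > ov.py <<'E'
import sys
from h import *
from scipy.optimize import least_squares
im=cv2.imread("pics/side8.png"); S=6; x0,y0=270,290
big=cv2.resize(im[y0:y0+100,x0:x0+120],None,fx=S,fy=S,interpolation=cv2.INTER_CUBIC)
th=np.linspace(0,2*np.pi,72)
def circ(c,r,z,col):
    p=proj("side",np.c_[c[0]+r*np.cos(th),c[1]+r*np.sin(th),0*th+z])
    for q in p: cv2.circle(big,tuple(((q+0.5-[x0,y0])*S).astype(int)),1,col,-1)
a=[float(v) for v in sys.argv[1:]]
C=a[:2];Hd=a[2:4];zb=a[4]
circ(C,50,10,(255,0,255));circ(C,40,53,(0,0,255));circ(C,20,57,(255,0,0))
circ(Hd,17,zb,(0,255,0));circ(Hd,17,zb+24,(0,255,255))
cv2.imwrite("pics/ov%s.png"%a[-1],big)
E
python3 ov.py 516.2 -270.2 516.4 -272.1 75 1
```

```text
(no output)
```

View pics/ov1.0.png

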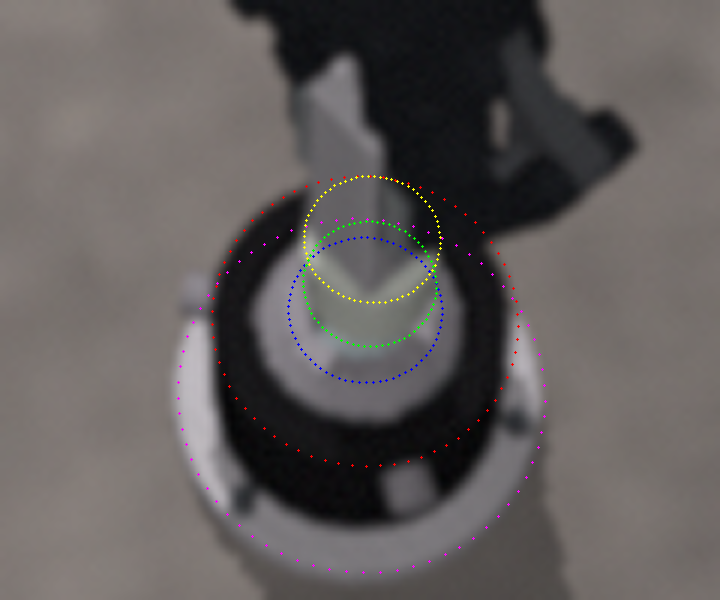

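```bash
python3 -m crank '[{"travel":[-0.2,-2.2,3],"angular":[0,0,0],"grip":20},{"travel":[-0.2,-2.2,6],"angular":[0,0,0],"grip":20},{"travel":[-0.2,-2.2,9],"angular":[0,0,0],"grip":20},{"travel":[-0.2,-2.2,11],"angular":[0,0,0],"grip":20},{"travel":[-0.2,-2.2,11],"angular":[0,0,0],"grip":20},{"travel":[-0.2,-2.2,11],"angular":[0,0,0],"grip":20}]';  python3 - <<'E'
from h import *
im=ctrl.capture("side"); cv2.imwrite("pics/side8.png",im[:,:,::-1])
s,T=pose();print(s["position"],s["contact_force"],delta((515.3,-270.2,128),114.8))
E
python3 ov.py 516.2 -270.2 515.3 -270.2 63 2
```

```text
time: 9.35
position: [515.4, -269.9, 127.6]
eef_rot: [-3.068, -0.675, 0.0]
contact_force: [0.4, -0.8, -1.1]
gripper_width: 0.27
[ 515.44535194 -269.99579593  127.82601842] [-0.47753026  0.3286642  -1.63309307] [[-0.2, 0.1, -0.2], [[0.01, 0.01, -179.97], [0.01, -0.0, 0.03]]]
```

View pics/ov2.0.png

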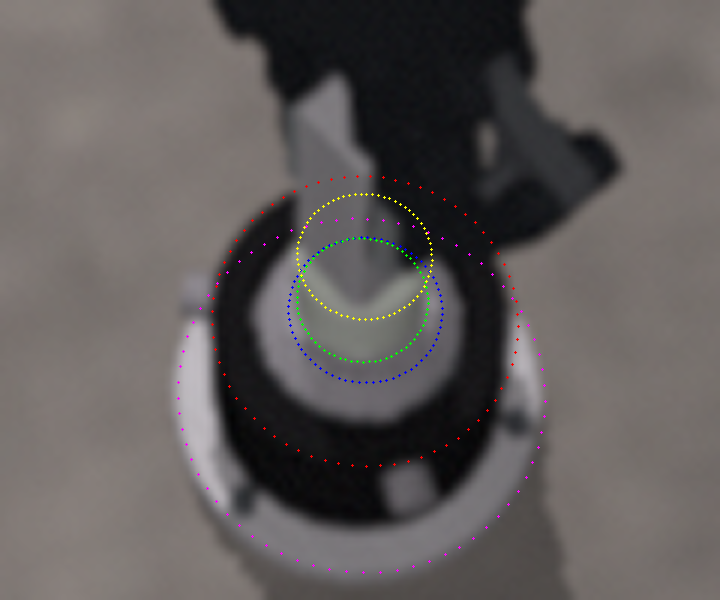

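The head is centred over the ring to about 1 mm (head centre at column 363, bore centre at 359, at 3.8 px/mm). Now I press slowly.

```bash
python3 -m crank '[{"travel":[-0.3,0,2],"angular":[0,0,0],"grip":20},{"travel":[-0.3,0,4],"angular":[0,0,0],"grip":20},{"travel":[-0.3,0,5],"angular":[0,0,0],"grip":20},{"travel":[-0.3,0,6],"angular":[0,0,0],"grip":20},{"travel":[-0.3,0,6.5],"angular":[0,0,0],"grip":20},{"travel":[-0.3,0,6.5],"angular":[0,0,0],"grip":20}]'; python3 -m crank '[{"travel":[0,0,0.5],"angular":[0,0,0],"grip":20},{"travel":[0,0,1],"angular":[0,0,0],"grip":20},{"travel":[0,0,1],"angular":[0,0,0],"grip":20}]'; python3 -m crank '[{"travel":[0,0,0.5],"angular":[0,0,0],"grip":20},{"travel":[0,0,1],"angular":[0,0,0],"grip":20},{"travel":[0,0,1],"angular":[0,0,0],"grip":20}]'
```

```text
time: 10.0
position: [515.1, -270.1, 121.9]
eef_rot: [-3.068, -0.675, 0.0]
contact_force: [-2.4, 2.2, 3.6]
gripper_width: 0.271
time: 10.3
position: [515.4, -270.3, 121.4]
eef_rot: [3.068, 0.675, 0.001]
contact_force: [-2.3, 0.1, 5.8]
gripper_width: 0.274
time: 10.6
position: [515.8, -270.6, 120.9]
eef_rot: [3.067, 0.675, 0.002]
contact_force: [-1.0, 0.9, 6.5]
gripper_width: 0.266
```

```bash
for i in 1; do python3 -m crank '[{"travel":[0,0,0.5],"angular":[0,0,0],"grip":20},{"travel":[0,0,1],"angular":[0,0,0],"grip":20},{"travel":[0,0,1.5],"angular":[0,0,0],"grip":20},{"travel":[0,0,1.5],"angular":[0,0,0],"grip":20}]'; python3 -m crank '[{"travel":[0,0,0.5],"angular":[0,0,0],"grip":20},{"travel":[0,0,1],"angular":[0,0,0],"grip":20},{"travel":[0,0,1.5],"angular":[0,0,0],"grip":20},{"travel":[0,0,1.5],"angular":[0,0,0],"grip":20}]';python3 -m crank '[{"travel":[0,0,0.5],"angular":[0,0,0],"grip":20},{"travel":[0,0,1],"angular":[0,0,0],"grip":20},{"travel":[0,0,1],"angular":[0,0,0],"grip":20}]'; python3 -m crank '[{"travel":[0,0,0.5],"angular":[0,0,0],"grip":20},{"travel":[0,0,1],"angular":[0,0,0],"grip":20},{"travel":[0,0,1],"angular":[0,0,0],"grip":20}]'; done
```

```text
time: 11.0
position: [516.3, -270.9, 120.1]
eef_rot: [3.066, 0.675, 0.003]
contact_force: [-2.1, 0.9, 7.9]
gripper_width: 0.271
time: 11.4
position: [516.7, -271.2, 119.5]
eef_rot: [3.065, 0.675, 0.004]
contact_force: [-2.5, 1.0, 11.4]
gripper_width: 0.27
time: 11.7
position: [516.8, -271.2, 119.2]
eef_rot: [3.065, 0.675, 0.004]
contact_force: [-3.9, 1.8, 14.1]
gripper_width: 0.27
time: 12.0
position: [516.9, -271.2, 118.6]
eef_rot: [3.065, 0.675, 0.004]
contact_force: [-4.8, 2.4, 16.4]
gripper_width: 0.27
```

```bash
python3 -m crank '[{"travel":[-0.5,-0.8,0],"angular":[0,0,0],"grip":20},{"travel":[-1,-1.4,0],"angular":[0,0,0],"grip":20},{"travel":[-1,-1.4,0],"angular":[0,0,0],"grip":20}]';python3 - <<'E'
from h import *
im=ctrl.capture("side"); cv2.imwrite("pics/side9.png",cv2.resize(im[290:390,270:390,::-1],None,fx=5,fy=5,interpolation=2))
E
```

```text
time: 12.3
position: [516.4, -271.0, 118.5]
eef_rot: [3.063, 0.674, 0.009]
contact_force: [-1.1, 1.7, 12.3]
gripper_width: 0.266
```

View pics/side9.png

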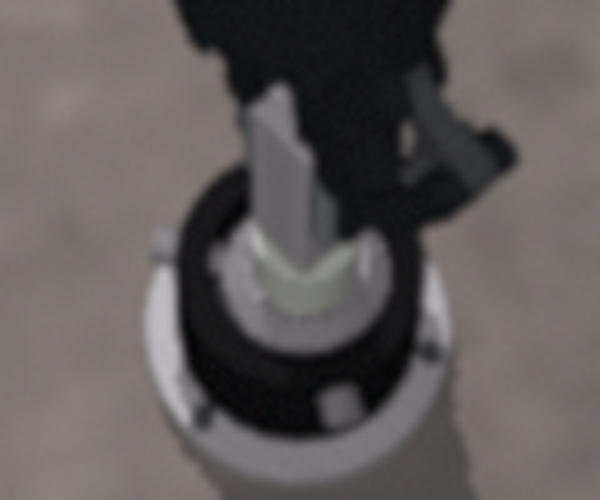

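Head and ring sit level in the mouth, and the side load is relieved. I keep pressing.

```bash
python3 -m crank '[{"travel":[0,0,0.5],"angular":[0,0,0],"grip":20},{"travel":[0,0,1],"angular":[0,0,0],"grip":20},{"travel":[0,0,1],"angular":[0,0,0],"grip":20}]'; python3 -m crank '[{"travel":[0,0,0.5],"angular":[0,0,0],"grip":20},{"travel":[0,0,1],"angular":[0,0,0],"grip":20},{"travel":[0,0,1],"angular":[0,0,0],"grip":20}]'
```

```text
time: 12.65
position: [516.5, -271.1, 118.5]
eef_rot: [3.063, 0.674, 0.008]
contact_force: [-3.0, 2.3, 17.4]
gripper_width: 0.269
time: 12.95
position: [515.7, -270.6, 114.4]
eef_rot: [3.064, 0.674, 0.007]
contact_force: [1.5, -0.8, 1.7]
gripper_width: 0.273
```

```bash
python3 -m crank '[{"travel":[0,0,0],"angular":[0,0,0],"grip":20},{"travel":[0,0,0],"angular":[0,0,0],"grip":20}]'; python3 -m crank '[{"travel":[0.4,0,1],"angular":[0,0,0],"grip":20},{"travel":[0.5,0,2],"angular":[0,0,0],"grip":20},{"travel":[0.5,0,2],"angular":[0,0,0],"grip":20}]'
```

```text
time: 13.15
position: [512.9, -268.8, 111.3]
eef_rot: [-3.067, -0.675, 0.002]
contact_force: [-0.1, 0.7, -2.0]
gripper_width: 0.269
time: 13.45
position: [513.4, -268.6, 109.3]
eef_rot: [-3.067, -0.675, 0.002]
contact_force: [-0.7, 0.4, -1.4]
gripper_width: 0.267
```

```bash
python3 -m crank '[{"travel":[0.5,1.5,0],"angular":[0,0,0],"grip":20},{"travel":[0.5,1.5,0.5],"angular":[0,0,0],"grip":20},{"travel":[0.5,1.5,1],"angular":[0,0,0],"grip":20},{"travel":[0.5,1.5,1],"angular":[0,0,0],"grip":20}]'; python3 -m crank '[{"travel":[0,0,0.5],"angular":[0,0,0],"grip":20},{"travel":[0,0,1],"angular":[0,0,0],"grip":20},{"travel":[0,0,1],"angular":[0,0,0],"grip":20}]'; python3 -m crank '[{"travel":[0,0,0.5],"angular":[0,0,0],"grip":20},{"travel":[0,0,1],"angular":[0,0,0],"grip":20},{"travel":[0,0,1],"angular":[0,0,0],"grip":20}]'
```

```text
time: 13.85
position: [515.1, -270.1, 109.2]
eef_rot: [-3.068, -0.675, 0.0]
contact_force: [0.7, -0.2, -1.3]
gripper_width: 0.273
time: 14.15
position: [515.1, -270.1, 108.2]
eef_rot: [-3.068, -0.675, 0.0]
contact_force: [0.3, -0.4, -2.1]
gripper_width: 0.27
time: 14.45
position: [515.1, -270.1, 107.2]
eef_rot: [-3.068, -0.675, 0.0]
contact_force: [-0.8, 0.1, -1.5]
gripper_width: 0.268
```

```bash
python3 -m crank '[{"travel":[0,0,0.5],"angular":[0,0,0],"grip":20},{"travel":[0,0,1],"angular":[0,0,0],"grip":20},{"travel":[0,0,1],"angular":[0,0,0],"grip":20}]'; python3 -m crank '[{"travel":[0,0,0.5],"angular":[0,0,0],"grip":20},{"travel":[0,0,1],"angular":[0,0,0],"grip":20},{"travel":[0,0,1],"angular":[0,0,0],"grip":20}]'; python3 -m crank '[{"travel":[0,0,0.5],"angular":[0,0,0],"grip":20},{"travel":[0,0,1],"angular":[0,0,0],"grip":20},{"travel":[0,0,1],"angular":[0,0,0],"grip":20}]'
```

```text
time: 14.75
position: [515.3, -270.2, 106.7]
eef_rot: [3.068, 0.675, 0.0]
contact_force: [-0.6, 0.1, 0.2]
gripper_width: 0.266
time: 15.05
position: [515.4, -270.2, 106.4]
eef_rot: [3.068, 0.675, 0.0]
contact_force: [-2.1, 2.1, 6.1]
gripper_width: 0.27
time: 15.35
position: [515.4, -270.2, 106.2]
eef_rot: [-3.068, -0.675, 0.0]
contact_force: [-3.7, 3.3, 9.5]
gripper_width: 0.268
```

```bash
python3 -m crank '[{"travel":[0,0,0.5],"angular":[0,0,0],"grip":20},{"travel":[0,0,1],"angular":[0,0,0],"grip":20},{"travel":[0,0,1],"angular":[0,0,0],"grip":20}]'
```

```text
time: 15.65
position: [515.5, -270.3, 106.1]
eef_rot: [-3.068, -0.676, 0.0]
contact_force: [-5.2, 2.8, 12.6]
gripper_width: 0.27
```

```bash
python3 -m crank '[{"travel":[-0.2,-0.2,0.3],"angular":[0,0,0],"grip":20},{"travel":[-0.2,-0.2,0.3],"angular":[0,0,0],"grip":20},{"travel":[-0.2,-0.2,0.3],"angular":[0,0,0],"grip":20},{"travel":[-0.2,-0.2,0.3],"angular":[0,0,0],"grip":20},{"travel":[-0.2,-0.2,0.3],"angular":[0,0,0],"grip":20}]';python3 -m crank '[{"travel":[0,0,0],"angular":[0,0,0],"grip":20},{"travel":[0,0,0],"angular":[0,0,0],"grip":20},{"travel":[0,0,0],"angular":[0,0,0],"grip":20},{"travel":[0,0,0],"angular":[0,0,0],"grip":20},{"travel":[0,0,0],"angular":[0,0,0],"grip":20}]';python3 -m crank '[{"travel":[0,0,0],"angular":[0,0,0],"grip":20},{"travel":[0,0,0],"angular":[0,0,0],"grip":20},{"travel":[0,0,0],"angular":[0,0,0],"grip":20},{"travel":[0,0,0],"angular":[0,0,0],"grip":20},{"travel":[0,0,0],"angular":[0,0,0],"grip":20}]'; python3 -m crank '[{"travel":[0,0,0],"angular":[0,0,0],"grip":20},{"travel":[0,0,0],"angular":[0,0,0],"grip":20},{"travel":[0,0,0],"angular":[0,0,0],"grip":20},{"travel":[0,0,0],"angular":[0,0,0],"grip":20},{"travel":[0,0,0],"angular":[0,0,0],"grip":20}]'
```

```text
time: 16.15
position: [515.5, -270.3, 106.1]
eef_rot: [3.068, 0.675, 0.0]
contact_force: [-4.4, 2.8, 13.9]
gripper_width: 0.269
time: 16.65
position: [515.5, -270.3, 106.1]
eef_rot: [3.068, 0.676, 0.0]
contact_force: [-4.8, 3.1, 14.1]
gripper_width: 0.269
time: 17.15
position: [515.5, -270.3, 106.1]
eef_rot: [3.068, 0.676, 0.0]
contact_force: [-4.3, 3.4, 13.3]
gripper_width: 0.268
time: 17.65
position: [515.5, -270.3, 106.1]
eef_rot: [3.068, 0.676, 0.0]
contact_force: [-5.0, 4.5, 13.8]
gripper_width: 0.268
```

Held for 2 s at about 15.4 N (13.8 read plus about 1.6 N pusher weight). Next I lift straight out and inspect.

```bash
python3 -m crank '[{"travel":[0,0,-3],"angular":[0,0,0],"grip":20},{"travel":[0,0,-6],"angular":[0,0,0],"grip":20},{"travel":[0,0,-12],"angular":[0,0,0],"grip":20},{"travel":[0,0,-25],"angular":[0,0,0],"grip":20},{"travel":[0,0,-50],"angular":[0,0,0],"grip":20},{"travel":[0,0,-80],"angular":[0,0,0],"grip":20},{"travel":[-40,0,-95],"angular":[0,0,0],"grip":20},{"travel":[-85,0,-95],"angular":[0,0,0],"grip":20},{"travel":[-90,0,-95],"angular":[0,0,0],"grip":20},{"travel":[-90,0,-95],"angular":[0,0,0],"grip":20},{"travel":[-90,0,-95],"angular":[0,0,0],"grip":20}]'; python3 look.py w10 retainer_mid retainer; python3 - <<'E'
from h import *
im=cv2.imread("pics/w10.png");a=cv2.resize(im[20:160,240:400],None,fx=5,fy=5,interpolation=2)[:600];cv2.imwrite("pics/w10c.png",a)
im=ctrl.capture("side"); cv2.imwrite("pics/side10.png",cv2.resize(im[290:390,270:390,::-1],None,fx=5,fy=5,interpolation=2))
for t in ("retainer_mid","cell_rim"): print(t,[(round(d["score"],2),np.round(d["centre"],1).tolist()) for d in ctrl.pinpoint(t,"side")[:2]])
s,T=pose();print(s["time"],s["position"],delta((481.8,256.1,195),114.8))
E
```

```text
time: 18.75
position: [433.7, -307.8, 198.3]
eef_rot: [3.068, 0.675, 0.002]
contact_force: [-0.2, 0.1, -0.9]
gripper_width: 0.267
18.75 [ 433.7 -307.8  198.3] [3.068e+00 6.750e-01 2.000e-03] [-0.2  0.1 -0.9]
retainer_mid [(0.58, [519.3, -273.5, 30.5])]
retainer [(0.71, [510.0, -271.5, 27.7])]
retainer_mid [(0.82, [516.7, -266.8, 35.0])]
cell_rim [(0.65, [517.3, -270.8, 51.7])]
19.05 [ 433.75932235 -307.40758501  197.76220436] [[280.8, -490.9, 3.0], [[-0.01, -0.04, -179.91], [-0.03, 0.0, 0.09]]]
```

View pics/w10c.png

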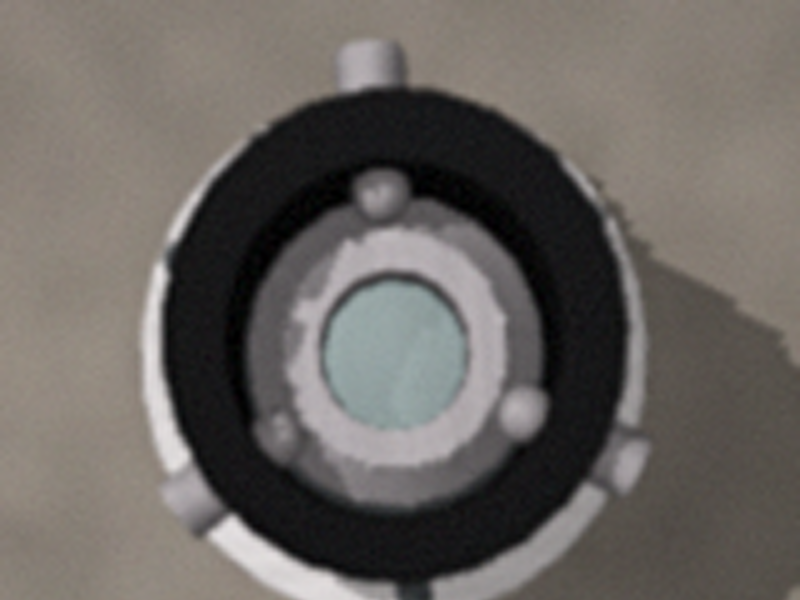

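View pics/side10.png

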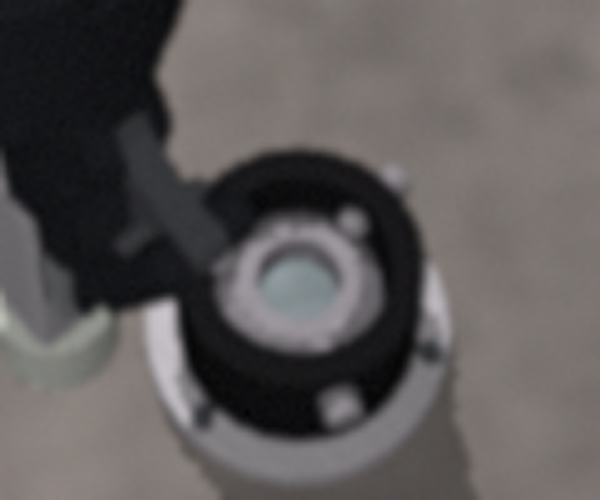

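View pics/w10.png

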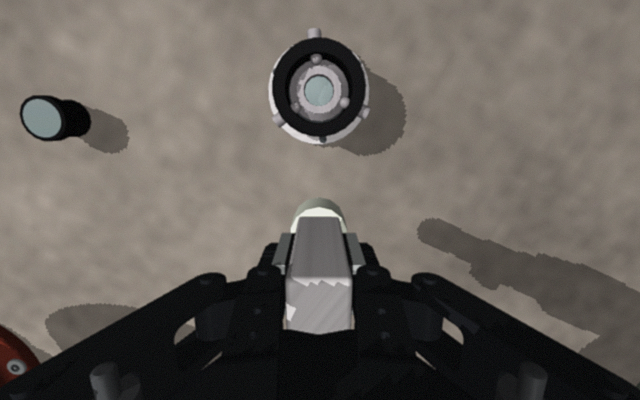

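All three balls now stand over the ring's ridge (ball at 380,195 and the other two in the crop), and the ring lies level on the lens. The pusher hasn't slipped in the grip. I carry it back.

```bash
python3 -m crank '[{"travel":[20,-35,0],"angular":[0,0,0],"grip":20},{"travel":[281,-491,3],"angular":[0,0,0],"grip":20},{"travel":[281,-491,3],"angular":[0,0,0],"grip":20},{"travel":[281,-491,3],"angular":[0,0,0],"grip":20},{"travel":[281,-491,3],"angular":[0,0,0],"grip":20},{"travel":[281,-491,3],"angular":[0,0,0],"grip":20},{"travel":[281,-491,3],"angular":[0,0,0],"grip":20},{"travel":[281,-491,3],"angular":[0,0,0],"grip":20},{"travel":[281,-491,3],"angular":[0,0,0],"grip":20},{"travel":[281,-491,3],"angular":[0,0,0],"grip":20},{"travel":[281,-491,3],"angular":[0,0,0],"grip":20},{"travel":[281,-491,3],"angular":[0,0,0],"grip":20}]'; python3 -m crank '[{"travel":[0,0,0],"angular":[0,0,0],"grip":20},{"travel":[0,0,0],"angular":[0,0,0],"grip":20},{"travel":[0,0,0],"angular":[0,0,0],"grip":20},{"travel":[0,0,0],"angular":[0,0,0],"grip":20}]'; python3 look.py w11;  python3 - <<'E'
from h import *
print(delta((481.8,256.1,80),114.8))
E
```

```text
time: 20.25
position: [481.9, 260.1, 195.1]
eef_rot: [-3.065, -0.681, -0.002]
contact_force: [1.3, -0.8, -0.9]
gripper_width: 0.271
time: 20.65
position: [482.0, 254.6, 194.8]
eef_rot: [3.068, 0.673, -0.001]
contact_force: [0.4, -0.7, -1.2]
gripper_width: 0.267
20.65 [482.  254.6 194.8] [ 3.068e+00  6.730e-01 -1.000e-03] [ 0.4 -0.7 -1.2]
[[0.4, -1.5, 115.0], [[0.02, -0.01, 179.93], [0.01, 0.02, -0.07]]]
```

View pics/w11.png

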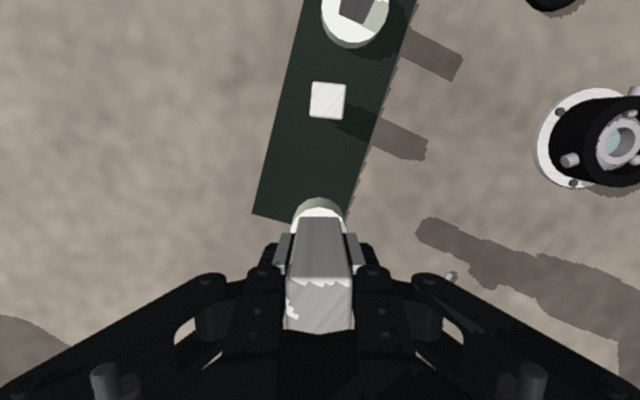

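```bash
python3 -m crank '[{"travel":[0.4,-0.8,20],"angular":[0,0,0],"grip":20},{"travel":[0.4,-0.8,60],"angular":[0,0,0],"grip":20},{"travel":[0.4,-0.8,95],"angular":[0,0,0],"grip":20},{"travel":[0.4,-0.8,115],"angular":[0,0,0],"grip":20},{"travel":[0.4,-0.8,120],"angular":[0,0,0],"grip":20},{"travel":[0.4,-0.8,121],"angular":[0,0,0],"grip":20},{"travel":[0.4,-0.8,121],"angular":[0,0,0],"grip":20},{"travel":[0.4,-0.8,121],"angular":[0,0,0],"grip":20}]'; python3 - <<'E'
from h import *
print(delta((481.8,256.1,68.5),114.8),pose()[0]["position"],pose()[0]["contact_force"])
E
```

```text
time: 21.5
position: [483.7, 257.1, 76.0]
eef_rot: [-3.068, -0.675, -0.006]
contact_force: [-0.1, 0.5, -1.5]
gripper_width: 0.271
[[-2.1, 0.1, 7.4], [[0.34, 0.02, -179.99], [0.02, -0.21, 0.01]]] [483.68169029 257.08205438  75.95423615] [-0.11362612  0.54230976 -1.46063275]
```

```bash
python3 -m crank '[{"travel":[-1.5,0,2],"angular":[0,-0.2,0],"grip":20},{"travel":[-2,0,4],"angular":[0,-0.2,0],"grip":20},{"travel":[-2,0,6],"angular":[0,-0.2,0],"grip":20},{"travel":[-2,0,6],"angular":[0,-0.2,0],"grip":20},{"travel":[-2,0,6],"angular":[0,-0.2,0],"grip":20}]';python3 -m crank '[{"travel":[0,0,0.5],"angular":[0,0,0],"grip":20},{"travel":[0,0,1],"angular":[0,0,0],"grip":20},{"travel":[0,0,1],"angular":[0,0,0],"grip":20}]'
```

```text
time: 22.0
position: [480.4, 255.9, 68.1]
eef_rot: [3.067, 0.675, -0.005]
contact_force: [-0.2, -0.1, -0.4]
gripper_width: 0.273
time: 22.3
position: [480.5, 256.0, 68.1]
eef_rot: [3.067, 0.675, -0.005]
contact_force: [-2.1, 0.2, 5.4]
gripper_width: 0.273
```

```bash
python3 -m crank '[{"travel":[0,0,-0.6],"angular":[0,0,0],"grip":20},{"travel":[0,0,-0.6],"angular":[0,0,0],"grip":22},{"travel":[0,0,-0.6],"angular":[0,0,0],"grip":26},{"travel":[0,0,-0.6],"angular":[0,0,0],"grip":30},{"travel":[0,0,-0.6],"angular":[0,0,0],"grip":38},{"travel":[0,0,-0.6],"angular":[0,0,0],"grip":46},{"travel":[0,0,-0.6],"angular":[0,0,0],"grip":50},{"travel":[0,0,-0.6],"angular":[0,0,0],"grip":50},{"travel":[0,0,-0.6],"angular":[0,0,0],"grip":50},{"travel":[0,0,-0.6],"angular":[0,0,0],"grip":50}]'; python3 look.py w12
```

```text
time: 23.3
position: [480.2, 255.8, 67.6]
eef_rot: [3.067, 0.675, -0.005]
contact_force: [-0.4, -0.6, 0.2]
gripper_width: 0.591
23.3 [480.2 255.8  67.6] [ 3.067  0.675 -0.005] [-0.4 -0.6  0.2]
```

View pics/w12.png

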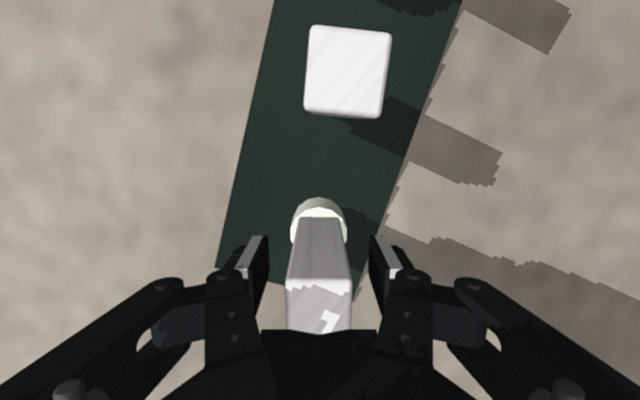

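The fingers are open and clear on both sides, and the pusher stands on its own. Now I raise straight up and check.

```bash
python3 -m crank '[{"travel":[0,0,-10],"angular":[0,0,0],"grip":50},{"travel":[0,0,-30],"angular":[0,0,0],"grip":50},{"travel":[0,0,-60],"angular":[0,0,0],"grip":50},{"travel":[0,0,-100],"angular":[0,0,0],"grip":50},{"travel":[0,0,-150],"angular":[0,0,0],"grip":50},{"travel":[-50,0,-180],"angular":[0,0,0],"grip":50},{"travel":[-50,0,-180],"angular":[0,0,0],"grip":50},{"travel":[-50,0,-180],"angular":[0,0,0],"grip":50}]'; python3 look.py w13 pusher pusher_narrow; python3 - <<'E'
from h import *
im=ctrl.capture("side"); cv2.imwrite("pics/side13.png",im[:,:,::-1])
for t in ("pusher","pusher_narrow","pusher_wide","retainer_mid"): print(t,[(round(d["score"],2),np.round(d["centre"],1).tolist()) for d in ctrl.pinpoint(t,"side")[:2]])
s=ctrl.state();print(s["time"],s["contact_force"])
E
```

```text
time: 24.15
position: [435.4, 235.1, 249.6]
eef_rot: [3.068, 0.675, 0.001]
contact_force: [0.4, 0.3, 0.4]
gripper_width: 0.589
24.15 [435.4 235.1 249.6] [3.068e+00 6.750e-01 1.000e-03] [0.4 0.3 0.4]
pusher [(0.68, [386.3, -49.1, -1.5]), (0.62, [481.8, 258.0, 5.0])]
pusher_narrow [(0.69, [553.0, 283.0, 4.2]), (0.55, [554.5, 276.3, 4.4])]
pusher [(0.67, [480.3, 253.0, 3.5])]
pusher_narrow [(0.61, [558.9, 276.7, 0.1])]
pusher_wide [(0.56, [640.1, 291.5, 2.6])]
retainer_mid [(0.56, [516.4, -268.8, 40.6])]
24.55 [-0.31015722 -0.48230962  0.2474257 ]
```

View pics/side13.png

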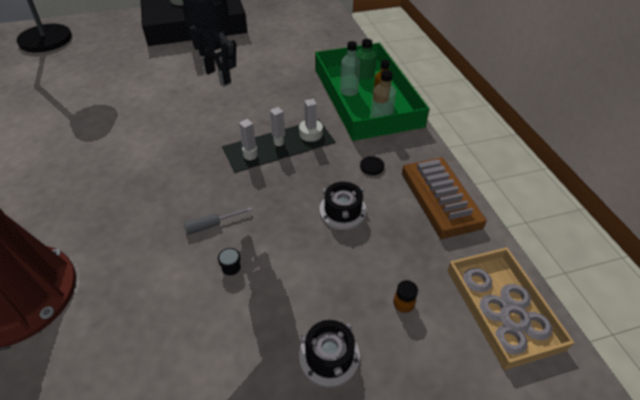

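View pics/w13.png

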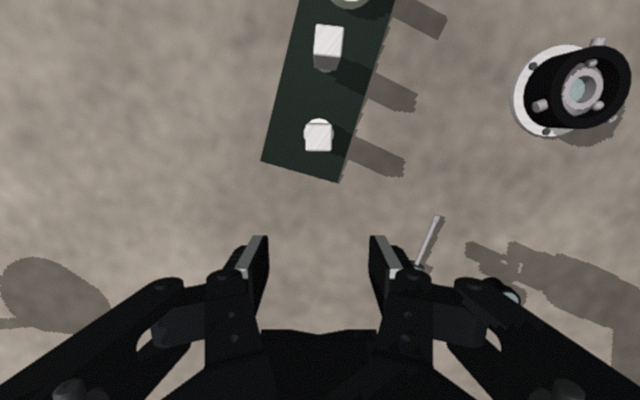

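The side view shows all three pushers upright on the mat at (249,150), (278,140) and (311,130). The driver, loupe, jar and lens cap are where they were, and the ring is down in the cell at (330,350). The arm is clear, so I hand in.

```bash
python3 -c "
from rig import ctrl
print(ctrl.hand_in(), ctrl.state()['time'])"
```

```text
the job is handed in; nothing more can be done
the job is handed in; nothing more can be done
```

I pressed the retainer ring home in the unfinished cell at about (516, -270) with the 34 mm pusher. I then stood that pusher back on the mat and handed in at about 24.6 s of the 72 s.

- **Snap:** the ring passed the balls at 17–19 N, about 4 mm into the press, and met the lens after about 15 mm of travel.
- **Bedding:** I held 13.3–14.1 N on the wrist reading for 2 s. Adding about 1.6 N for the pusher's weight makes that roughly 15–16 N. The highest push I read was about 19 N, well below 35 N, though I only read the force at the end of each short move.
- **Ring check:** the wrist picture shows all three balls over the ring's ridge and the ring level on the lens.
- **Bench check:** the pusher stands upright within about 2 mm of where it started. The other pushers and the loose things look unmoved, and the wrist force is back to zero.

**What disagreed:**
- **Arm flex:** during the press the arm flexed 1–2 mm sideways with up to 6 N of side force. I corrected this partway through; about 6 N of it came back during the bedding hold.
- **Ring height:** the networks put the ring's centre at 30–41 mm, which is too scattered to be a precise depth. The pusher's height when it met the lens fits a home position of about 35 mm.
- **Wrist network:** its best guess for the pusher after placing was a false one, at (386, -49). Its second guess and the side camera both agreed with the true spot.

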